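Hang the wood samples on the drying rail

TASK

While the rail is still empty, turn the load indicator's tare knob until its pointer reads zero, and leave it there. Then hook every wood sample onto the middle stretch of the rail, between the two inner black rings, and slide it along the bar (never lifting it on or off anywhere else) into the end bay on the side where the crate filled with firewood stands, so that all of them hang still and upright with their hooks between the two black rings of that bay. Leave the mallet, the offcut and the mug alone.

Things in the scene. Friction and masses are not known exactly. Their poses are not given: they have to be found in the camera images.
- rail: Fixed stand: bare level steel bar, 12 mm thick, 700 mm long, along its y axis, centre line 159 mm up (top at 165), between two posts (22 mm square, 171 high, at y = -358 and 358, foot plates 80 x 50 x 12). Origin on the table under the bar's middle; x points away from the robot, turned by a few degrees at most. Black painted rings on the bar, no obstacle, at y = -320, -100, 100, 320 mm.
- rail_mid (a point): Middle of the bar on its centre line, 159 mm above the table; axes as the rail's. Up to the inner ring (100 mm) on either side is the middle stretch for hooking on; from 100 to 320 mm, between inner and outer ring, is an end bay.
- crate_full: Low black plastic crate 280 x 170 mm, 110 mm high, heaped with split firewood; stands on the table off one end of the rail. Fixed. Origin under its centre.
- crate_empty: The same kind of crate, empty, off the other end of the rail. Fixed. Origin under its centre.
- scale_dial: Round grey load indicator standing on the table, a drum 100 mm across and 121 mm high, fixed; white top face with thin ticks every 0.3 rad and one long, 4 mm wide zero tick. Origin under its centre; x points from the centre to the zero tick; it may be turned.
- mallet: Bystander: small hammer lying on the table beyond the rail. Loose. Leave alone.
- offcut: Bystander: barked wood offcut 60 x 120 x 45 mm, loose, beyond the rail, left. Leave alone.
- mug: Bystander: white mug 80 mm across, 90 mm high, loose, beyond the rail, right. Leave alone.
- tare (a joint): Angle (rad) of the tare knob with its pointer on the load indicator, axis vertical, positive anticlockwise seen from above; at 0 the pointer lies over the long zero tick. Limits -2.6 and 2.6. Light friction (0.03 N m), stays where left.
- tare_grip (a point): On the axis of the tare knob, 145 mm above the table, at the height to grip. The knob is a black upright bar 44 mm long, 12 mm thick, from 129 to 157 mm above the table; the bar lies along the pointer, the point's x axis points along the pointer.
- sample0: Loose wood billet on a steel hook, 0.2 kg; may be absent. Stands on the table, mouth (+x) roughly away from the robot. Block 70 (x) x 50 (y) x 60 mm high; above it a rigid flat hook 24 mm wide (y) and a wooden grip tab 16 (x) x 28 (y) mm from z = 131 to 170 mm. Origin: centre of the block's underside, z up. The hook's shape is given at its hook point.
- hook0 (a point): Middle of sample 0's hook arch, 125 mm above its origin, same axes; lies on the bar's top line when hung. The arch, x = -15 to 15, is a shallow V below (sides fall 40 deg); spine 5 mm thick at x = -15 to -10 down to the block; lip at x = 10 to 15, 18 mm down. Mouth opens to +x, 47 mm high between lip and block; slot under the arch 20 mm wide.
- sample1: Loose wood billet on a steel hook, 0.2 kg; may be absent. Stands on the table, mouth (+x) roughly away from the robot. Block 70 (x) x 50 (y) x 60 mm high; above it a rigid flat hook 24 mm wide (y) and a wooden grip tab 16 (x) x 28 (y) mm from z = 131 to 170 mm. Origin: centre of the block's underside, z up. The hook's shape is given at its hook point.
- hook1 (a point): Middle of sample 1's hook arch, 125 mm above its origin, same axes; lies on the bar's top line when hung. The arch, x = -15 to 15, is a shallow V below (sides fall 40 deg); spine 5 mm thick at x = -15 to -10 down to the block; lip at x = 10 to 15, 18 mm down. Mouth opens to +x, 47 mm high between lip and block; slot under the arch 20 mm wide.
- sample2: Loose wood billet on a steel hook, 0.2 kg; may be absent. Stands on the table, mouth (+x) roughly away from the robot. Block 70 (x) x 50 (y) x 60 mm high; above it a rigid flat hook 24 mm wide (y) and a wooden grip tab 16 (x) x 28 (y) mm from z = 131 to 170 mm. Origin: centre of the block's underside, z up. The hook's shape is given at its hook point.
- hook2 (a point): Middle of sample 2's hook arch, 125 mm above its origin, same axes; lies on the bar's top line when hung. The arch, x = -15 to 15, is a shallow V below (sides fall 40 deg); spine 5 mm thick at x = -15 to -10 down to the block; lip at x = 10 to 15, 18 mm down. Mouth opens to +x, 47 mm high between lip and block; slot under the arch 20 mm wide.
- sample3: Loose wood billet on a steel hook, 0.2 kg; may be absent. Stands on the table, mouth (+x) roughly away from the robot. Block 70 (x) x 50 (y) x 60 mm high; above it a rigid flat hook 24 mm wide (y) and a wooden grip tab 16 (x) x 28 (y) mm from z = 131 to 170 mm. Origin: centre of the block's underside, z up. The hook's shape is given at its hook point.
- hook3 (a point): Middle of sample 3's hook arch, 125 mm above its origin, same axes; lies on the bar's top line when hung. The arch, x = -15 to 15, is a shallow V below (sides fall 40 deg); spine 5 mm thick at x = -15 to -10 down to the block; lip at x = 10 to 15, 18 mm down. Mouth opens to +x, 47 mm high between lip and block; slot under the arch 20 mm wide.
Things that resemble listed ones, but are neither listed nor needed, are in the scene too. Leave any turquoise look-alike of the sample2 alone.

How it is judged (in metres and radians):
On the way:
1. the pointer is set to zero (within 0.1 rad) while no sample touches the rail (value of joint tare between -0.1 and 0.1 rad and contact force between each of sample0, sample1, sample2, sample3 and rail below 0.1 N), for 0.3 s.
At the end, for the whole second after the job is handed in: Pointer within 0.1 rad of zero; every sample present hangs still (below 0.03 m/s) and upright (within 0.2 rad), arch resting on the bar (hook point within 12 mm sideways, 7 mm in height), 100 to 320 mm from the rail's middle on the filled crate's side (value of joint tare between -0.1 and 0.1 rad and ((y of crate_full in the frame of rail above 0 m and y of hook0 in the frame of rail between 0.1 and 0.32 m and y of hook1 in the frame of rail between 0.1 and 0.32 m and y of hook2 in the frame of rail between 0.1 and 0.32 m and y of hook3 in the frame of rail between 0.1 and 0.32 m) or (y of crate_full in the frame of rail below 0 m and y of hook0 in the frame of rail between -0.32 and -0.1 m and y of hook1 in the frame of rail between -0.32 and -0.1 m and y of hook2 in the frame of rail between -0.32 and -0.1 m and y of hook3 in the frame of rail between -0.32 and -0.1 m)) and x of hook0 in the frame of rail between -0.012 and 0.012 m and z of hook0 in the frame of rail between 0.158 and 0.172 m and angle between each of sample0, sample1, sample2, sample3's own z axis and vertical below 0.2 rad and linear speed of each of sample0, sample1, sample2, sample3 below 0.03 m/s and contact force between each of sample0, sample1, sample2, sample3 and rail above 0.4 N and x of hook1 in the frame of rail between -0.012 and 0.012 m and z of hook1 in the frame of rail between 0.158 and 0.172 m and x of hook2 in the frame of rail between -0.012 and 0.012 m and z of hook2 in the frame of rail between 0.158 and 0.172 m and x of hook3 in the frame of rail between -0.012 and 0.012 m and z of hook3 in the frame of rail between 0.158 and 0.172 m); the robot touches nothing.
It fails at once if sample 0 is lifted onto or off the rail outside the middle stretch (x of hook0 in the frame of rail between -0.03 and 0.03 m and z of hook0 in the frame of rail between 0.19 and 0.225 m and (y of hook0 in the frame of rail above 0.11 m or y of hook0 in the frame of rail below -0.11 m)).
It fails at once if sample 1 is lifted onto or off the rail outside the middle stretch (x of hook1 in the frame of rail between -0.03 and 0.03 m and z of hook1 in the frame of rail between 0.19 and 0.225 m and (y of hook1 in the frame of rail above 0.11 m or y of hook1 in the frame of rail below -0.11 m)).
It fails at once if sample 2 is lifted onto or off the rail outside the middle stretch (x of hook2 in the frame of rail between -0.03 and 0.03 m and z of hook2 in the frame of rail between 0.19 and 0.225 m and (y of hook2 in the frame of rail above 0.11 m or y of hook2 in the frame of rail below -0.11 m)).
It fails at once if sample 3 is lifted onto or off the rail outside the middle stretch (x of hook3 in the frame of rail between -0.03 and 0.03 m and z of hook3 in the frame of rail between 0.19 and 0.225 m and (y of hook3 in the frame of rail above 0.11 m or y of hook3 in the frame of rail below -0.11 m)).
It fails at once if the mallet, offcut or mug is disturbed (distance of any of mallet, offcut, mug from where it was at the start of the episode above 0.04 m).
Of sample0, sample1, sample2, sample3 only 3 to 4 are there at a start; the rules pass over those that are not, and their reading is None.
At some moment in a run one of sample0, sample1, sample2, sample3 may be knocked a few centimetres aside while the robot is not near it.
It also fails if it takes over 205 s, if anything falls off the work surface, if the arm or the gripper's body presses on something with over 40 N, if the wrist force passes 120 N, or if a joint passes its speed limit or range.

ROBOT

A 6-joint arm with a two-finger parallel gripper is mounted at the origin on the work surface. World frame = base frame: x ahead of the robot, y to its left, z up, the work surface at z = 0. Lengths are in m, angles in degrees, forces in N, time in s.
With the tool pointing down it reaches from about 0.4 to 0.825 m from the base axis. Payload 7 kg.
Tool frame: the origin (TCP) lies at the centre of the arm's flange, where the gripper is bolted on; the fingertips stand 178 mm ahead of it and the grasp point (between the pads) lies 159 mm ahead of it; z points along the fingers, y is the line along which they close (so a half turn about z gives the same grasp; the last joint's range is limited). The gripper opens to 88 mm and grips with 3 to 60 N. Pads are 19 mm wide; open, the fingers measure 130 mm over their backs; the gripper's body (78 mm by 193 mm) begins 47 mm behind the grasp point.
Start: joints at [87.038, 20.546, 0.682, 0, -70.136, -16.507], TCP at [0.225, 0.636, 0.405] pointing down, gripper open.
Joint ranges: [-176.03, 176.03], [-82.01, 121.73], [-58.28, 71.71], [-173.87, 95.51], [-174.79, -0.11], [-173.66, 173.66]. Speed limits (degrees/s): [136.94, 136.94, 172.46, 180, 180, 180].

INTERFACE

Orientations are given as [roll, pitch, yaw] about the fixed x, y, z axes, in that order (R = Rz(yaw) Ry(pitch) Rx(roll)).
In Python, from plant import telemetry, snapshot, workorder, nets gives the robot as it stands.
- The arm moves only by the shell command python3 -m creep 'ROWS'. ROWS is JSON, a list that holds one entry, the list of rows, each a list of 5 numbers: the shift along the tool's x, y, z normalised to -1 to 1, where 1 is 0.2 m, then the turn about the tool's z normalised to -1 to 1, where 1 is pi/2 rad, then the opening, from 0 (shut) to 1 (fully open). In form: [[[x, y, z, spin, hand], ...]]. A call has 1 to 8 rows; each row shifts and turns the commanded pose from where the row before left it, along the tool's axes as they then stand; what a row does not reach is not made up. A row lasts 1/12 s, in which the tool goes at most 41.7 mm and 7.16 degrees, less where a joint would pass 70% of its speed; a pose out of reach is approached as far as the arm can. A call with a number of a shift or a turn outside -1 to 1 is refused whole. A call with a gripper value outside its range is refused whole. The fingers move at their own pace and stop on an object; the grip force is fixed at half the most. Time passes only in rows, so rows that do not move let the fingers close. It gives the time, the measured TCP pose, the force, the opening and the grip force at its end, in the units of the state.
- telemetry.get_obs(): the state, without advancing time (a new reading comes with each control period).
- snapshot(name): name is "scene" or "top"; returns a dict with "frame" (480x640x3 uint8, red, green, blue), "fx", "fy", "cx", "cy" (pixels), "rvec" (rotation vector, rad) and "tvec" (3), from world to camera coordinates, as OpenCV has them. Camera axes: x right, y down, z forward; pixel columns grow to the right and rows downward; lengths in m; the calibration is good to about 2 mm. A picture is of the moment at which its call begins. There is no depth.
- workorder.close_job(): hands the job in; it is judged then, once.
Trained networks look in a picture, given as the dict that the camera call returned (one of the last four; its "shot" number tells which), for a name from the list of things; names that differ only in an ending like _2 or _b are one class to them, and where a whole thing is asked for, a point or a joint stands for the part that bears it (a point fixed in the world has none). Each returns a list of dicts, best first, with "confidence" (0 to 1); they miss things now and then, are a little off and sometimes report something else, mostly with a low value. They report only what shows in the picture. A call takes as long as a camera call. They do not tell look-alikes from the thing itself.
- nets.find_in(picture, query): "uv" ([column, row] in pixels, amid what is visible of it).
- nets.masks_of(picture, query): "region" (480x640 bool, what is visible of it) and "uv" ([column, row] in pixels, amid what is visible of it).
- nets.landmark_of(picture, query): "uv" ([column, row] in pixels: a listed point, or the origin of a listed thing).
The state is a dict: "clock": time; "joint_pos": joint angles; "qvel": joint speeds; "tau": joint torques, N m; "tool_pos": TCP position; "orientation": TCP orientation; "force": force on the tool from outside, world axes, zero at the start; "moment": the same for the moment, N m; "opening": finger opening in m; "gripper_force": force on a finger pad.
Only numpy, scipy, OpenCV 4.12 (cv2) and the standard library are available. Lean on these libraries where they do the work, as an engineer would, in place of code of your own. Each camera call takes 0.05 s, during which the arm holds its last target. There are 200 camera calls.

## Working session

There is one attempt and no reset: what is moved stays moved. The work goes in short steps, Python scripts to look and compute and a shell command to move; the robot and the scene stay as the last step left them, time stands still between calls to the robot, and variables do not carry over. Pictures are saved under pics/ and viewed, at most 14 in all, crops included, and the job is handed in when it is done.

```bash
mkdir -p pics; ls
python3 - <<'E'
from plant import telemetry, snapshot, nets
import cv2
print(telemetry.get_obs())
for n in ("scene","top"):
    s=snapshot(n); cv2.imwrite(f"pics/{n}0.png",s["frame"][:,:,::-1])
    print(n,s["fx"],s["cx"],s["cy"],s["rvec"],s["tvec"])
    for q in ["rail_mid","crate_full","scale_dial","tare_grip","sample0","hook0","mallet"]:
        print(q,[(round(d["confidence"],2),[round(float(v)) for v in d["uv"]]) for d in nets.landmark_of(s,q)])
E
```

```text
pics
{'clock': 0.0, 'joint_pos': array([ 8.70382191e+01,  2.05896124e+01,  6.33243109e-01, -1.92267834e-02,
       -7.01359930e+01, -1.65062994e+01]), 'qvel': array([-0.0451653 , -0.04629173,  0.05409692,  0.01150532, -0.01611767,
       -0.01394312]), 'tau': array([ 7.02877533e-04, -5.82715344e+01,  2.93062645e+01,  6.99704692e+00,
        6.97860582e-03, -1.33429407e-04]), 'tool_pos': array([0.22491029, 0.63621245, 0.4037418 ]), 'orientation': array([ 1.79906308e+02, -8.91481944e-03, -1.94746207e+01]), 'force': array([0.38718257, 0.54174656, 0.31874473]), 'moment': array([ 0.0827608 , -0.00143196,  0.08212551]), 'gripper_force': 0.0, 'opening': 0.08775157081425049}
scene 439.7612640567806 317.534281402826 239.81837019355712 [ 2.20789643  1.47914944 -0.41206877] [-0.21358977 -0.39061294  1.51872967]
rail_mid [(0.88, [315, 224])]
crate_full [(0.75, [121, 306]), (0.18, [318, 223])]
scale_dial [(0.94, [196, 245])]
tare_grip [(0.51, [178, 217])]
sample0 [(0.89, [349, 213]), (0.83, [271, 237]), (0.72, [310, 220]), (0.64, [375, 199]), (0.57, [406, 185])]
hook0 [(0.9, [384, 170]), (0.8, [312, 196]), (0.76, [349, 184]), (0.71, [269, 217]), (0.55, [410, 156])]
mallet [(0.61, [359, 318])]
top 525.1027237675044 313.06436381692845 234.42584102202153 [ 2.15142339 -2.14061782  0.13418701] [0.01190775 0.59155635 1.66916691]
rail_mid [(0.79, [313, 238]), (0.44, [391, 196])]
crate_full [(0.57, [479, 263])]
scale_dial [(0.65, [415, 300])]
tare_grip [(0.72, [306, 182]), (0.56, [419, 301])]
sample0 [(0.93, [242, 283]), (0.84, [307, 282]), (0.71, [348, 276]), (0.68, [211, 285]), (0.64, [273, 280])]
hook0 [(0.84, [350, 276]), (0.77, [270, 280]), (0.76, [236, 281]), (0.67, [307, 283]), (0.16, [480, 266])]
mallet [(0.68, [308, 183]), (0.32, [412, 300])]
```

Run:
```python
import cv2
a=cv2.imread("pics/scene0.png");b=cv2.imread("pics/top0.png")
cv2.imwrite("pics/s0c.png",cv2.resize(a[110:380,60:460],None,fx=2,fy=2,interpolation=3))
cv2.imwrite("pics/t0c.png",cv2.resize(b[130:350,130:530],None,fx=2,fy=2,interpolation=3))
```

```text
(no output)
```

View pics/s0c.png

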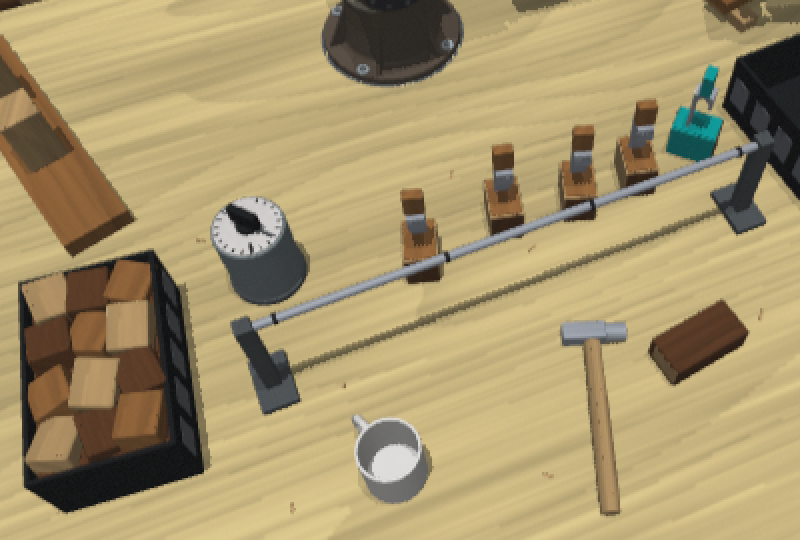

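View pics/t0c.png

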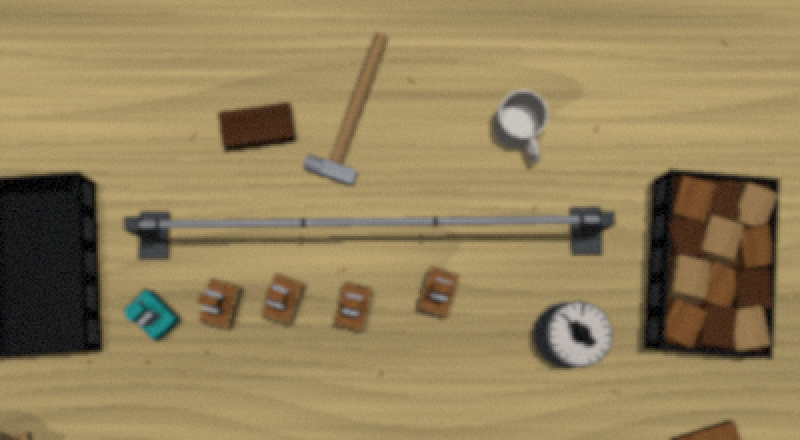

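Scene view: four wood samples at (410,240), (503,190), (578,165) and (637,145) in the crop, with the turquoise look-alike at (695,115). The full crate is on the robot's right (-y) and the dial is at (250,250). Next I'll localise these precisely.

```bash
cat > h.py <<'E'
from plant import telemetry, snapshot, nets
import cv2, numpy as np
from scipy.optimize import least_squares, minimize
def KRT(s):
    K=np.array([[s["fx"],0,s["cx"]],[0,s["fy"],s["cy"]],[0,0,1.]]); return K,np.array(s["rvec"],float),np.array(s["tvec"],float)
def proj(s,P):
    K,r,t=KRT(s); return cv2.projectPoints(np.asarray(P,float).reshape(-1,1,3),r,t,K,None)[0][:,0]
def onz(s,uv,z):
    K,r,t=KRT(s); R=cv2.Rodrigues(r)[0]; d=R.T@np.linalg.inv(K)@[uv[0],uv[1],1]; c=-R.T@t; return c+d*(z-c[2])/d[2]
def box(x0,x1,y0,y1,z0,z1): return np.array([[x,y,z] for x in(x0,x1) for y in(y0,y1) for z in(z0,z1)])
PARTS=[box(-.035,.035,-.025,.025,0,.06),box(-.015,-.010,-.012,.012,.06,.131),box(-.015,.015,-.012,.012,.123,.131),box(.010,.015,-.012,.012,.107,.125),box(-.008,.008,-.014,.014,.131,.17)]
def T(p,P,z=0):
    c,s=np.cos(p[2]),np.sin(p[2]); return P@np.array([[c,s,0],[-s,c,0],[0,0,1]])+[p[0],p[1],z]
def sil(s,p,z=0):
    m=np.zeros((480*2,640*2),np.uint8)
    for P in PARTS:
        h=cv2.convexHull((proj(s,T(p,P,z))*2+.5).astype(np.float32)); cv2.fillConvexPoly(m,np.round(h*8).astype(np.int32),255,shift=3)
    return cv2.resize(m,(640,480),interpolation=cv2.INTER_AREA)/255.
def fit(pairs,p0,z=0):
    # pairs: list of (picture, mask)
    ms=[(s,m.astype(float)) for s,m in pairs]
    def f(q): return sum(np.abs(sil(s,q*[.01,.01,.1],z)-m).sum()/m.sum() for s,m in ms)/len(ms)
    best=None
    for dy in(-.3,0,.3):
        r=minimize(f,np.array([p0[0],p0[1],p0[2]+dy])/[.01,.01,.1],method="Nelder-Mead",options=dict(initial_simplex=None,xatol=.01,fatol=1e-3))
        if best is None or r.fun<best.fun: best=r
    return best.x*[.01,.01,.1],best.fun
def samples(S,tp,z=0,yaw0=0):
    out=[]
    mt=nets.masks_of(tp,"sample0"); msc=nets.masks_of(S,"sample0")
    for d in mt:
        if d["confidence"]<.3: continue
        p=onz(tp,d["uv"],z+.07)
        u=proj(S,[[p[0],p[1],z+.07]])[0]
        if not msc: continue
        e=min(msc,key=lambda k:np.hypot(*(np.array(k["uv"])-u)))
        col=tp["frame"][d["region"]].mean(0).round()
        q,fu=fit([(tp,d["region"]),(S,e["region"])],[p[0],p[1],yaw0],z)
        out.append((q,fu,col)); print("sample",q[:2].round(4),"yaw",np.degrees(q[2]).round(1),"err",round(fu,2),"px off",np.round(np.hypot(*(np.array(e["uv"])-u))),"conf",round(d["confidence"],2),col)
    return out
E
python3 - <<'E'
from h import *
S=snapshot("scene");tp=snapshot("top")
samples(S,tp)
for s,n in((S,"scene"),(tp,"top")):
    for q,z in(("rail_mid",.159),("scale_dial",0),("tare_grip",.145)):
        for d in nets.landmark_of(s,q)[:2]: print(n,q,onz(s,d["uv"],z).round(4),round(d["confidence"],2))
# rectified dial tops
p=onz(tp,[415,300],0)
c=np.array([p[0],p[1]])
from itertools import product
sq=np.array([[c[0]+.08,c[1]+.08,.121],[c[0]+.08,c[1]-.08,.121],[c[0]-.08,c[1]-.08,.121],[c[0]-.08,c[1]+.08,.121]])
ims=[]
for s in(S,tp):
    H=cv2.getPerspectiveTransform(proj(s,sq).astype(np.float32),np.float32([[0,0],[400,0],[400,400],[0,400]]))
    ims.append(cv2.warpPerspective(s["frame"][:,:,::-1].copy(),H,(400,400),flags=cv2.INTER_CUBIC))
print("warp centre",c)
cv2.imwrite("pics/dial.png",np.hstack(ims))
E
```

```text
sample [0.4364 0.2488] yaw -18.0 err 0.18 px off 1.0 conf 0.85 [112.  85.  58.]
sample [0.4177 0.3578] yaw 17.8 err 0.35 px off 1.0 conf 0.83 [ 51. 107. 101.]
sample [ 0.4545 -0.1031] yaw -17.3 err 0.22 px off 3.0 conf 0.78 [114.  84.  58.]
sample [0.4443 0.148 ] yaw -17.4 err 0.21 px off 3.0 conf 0.75 [117.  88.  61.]
sample [0.4348 0.0339] yaw -15.9 err 0.2 px off 2.0 conf 0.67 [120.  91.  63.]
sample [ 0.4058 -0.3205] yaw -0.0 err 3.45 px off 84.0 conf 0.51 [41. 40. 40.]
scene rail_mid [0.5504 0.0059 0.159 ] 0.92
scene scale_dial [ 0.387  -0.3038  0.    ] 0.81
scene tare_grip [ 0.3818 -0.3088  0.145 ] 0.67
top rail_mid [0.5565 0.0076 0.159 ] 0.83
top scale_dial [ 0.3836 -0.3134  0.    ] 0.75
top tare_grip [ 0.3907 -0.3072  0.145 ] 0.59
warp centre [ 0.38198913 -0.31928521]
```

View pics/dial.png

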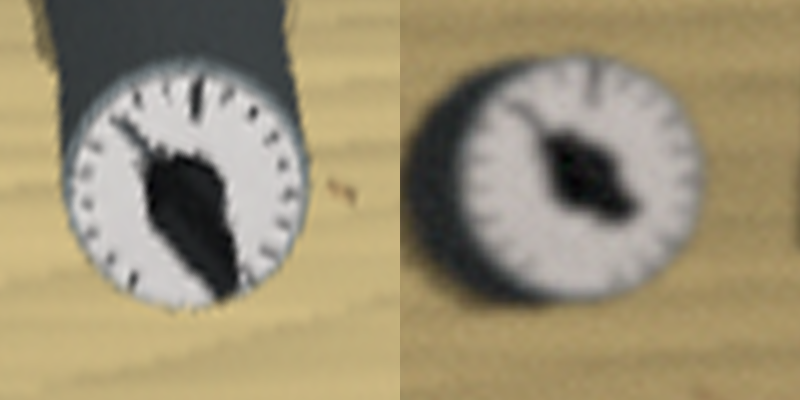

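The rectified dial (2.5 px/mm, up = +x) shows the zero tick at (197,98), about -7° yaw. The pointer tip is at (118,122), about +45°, and the dial centre is near (0.388, -0.312). I'll start spinning the tool to yaw -135 and measure the rail.

```bash
cat >> h.py <<'E'
def plan(tgt,yaw=None,o=None):
    """print tool-frame shift (units of .2 m) from the current pose to grasp-point targets, chained"""
    o=o or telemetry.get_obs(); p=np.array(o["tool_pos"]); y=np.radians(o["orientation"][2])
    print("now tcp",p.round(4),"rpy",np.round(o["orientation"],2),"open",round(o["opening"],4),"f",np.round(o["force"],2),"J",np.round(o["joint_pos"],1),"t",round(o["clock"],2))
    X=np.array([np.cos(y),np.sin(y),0]);Y=np.array([np.sin(y),-np.cos(y),0]);Z=np.array([0,0,-1.])
    for t in tgt:
        t=np.array(t,float)+[0,0,.159]; d=(t-p)/.2; u=np.array([d@X,d@Y,d@Z]); n=int(np.ceil(np.linalg.norm(u)/.2)) or 1
        print(t.round(3),"total",u.round(4),"/",n,(u/n).round(4)); p=t
E
python3 -m creep '[[[0,0,0,0.079,0.6],[0,0,0,0.079,0.6],[0,0,0,0.079,0.6],[0,0,0,0.079,0.6],[0,0,0,0.079,0.6],[0,0,0,0.079,0.6],[0,0,0,0.079,0.6],[0,0,0,0.079,0.6]]]'
python3 -m creep '[[[0,0,0,0.079,0.6],[0,0,0,0.079,0.6],[0,0,0,0.079,0.6],[0,0,0,0.079,0.6],[0,0,0,0.079,0.6],[0,0,0,0.079,0.6],[0,0,0,0.079,0.6],[0,0,0,0.079,0.6]]]'
python3 - <<'E'
from h import *
plan([[.47,.3,.246],[.5,0,.246],[.388,-.312,.246],[.388,-.312,.146]])
S=snapshot("scene");tp=snapshot("top")
for n,s,o,r in(("scene",S,(60,110),[(743,151),(591,205),(447,257),(273,318)]),("top",tp,(130,130),[(303,222),(435,220.5)])):
    for a in r: print(n,onz(s,[o[0]+a[0]/2,o[1]+a[1]/2],.159).round(4))
# sub-pixel: bar midline; hypothesis fit of line x=a+b*y by bright band in rectified strip
for n,s in(("scene",S),("top",tp)):
    x0,x1,y0,y1=.50,.61,.34,-.33
    q=np.array([[x1,y0,.159],[x1,y1,.159],[x0,y1,.159],[x0,y0,.159]])
    H=cv2.getPerspectiveTransform(proj(s,q).astype(np.float32),np.float32([[0,0],[670,0],[670,110],[0,110]]))
    w=cv2.warpPerspective(s["frame"],H,(670,110),flags=cv2.INTER_CUBIC)
    cv2.imwrite(f"pics/rail_{n}.png",w[:,:,::-1])
    v=w.astype(float); m=np.clip(v[:,:,2]-0.85*v[:,:,0]-8,0,None)  # bluish/grey vs wood
    rows=np.arange(110)[:,None]; cols=[c for c in range(40,640) if m[:,c].sum()>30]
    ctr=np.array([(rows[:,0]*m[:,c]).sum()/m[:,c].sum() for c in cols]); cols=np.array(cols)
    X=x1-(ctr+.5)*.001; Y=y0-(cols+.5)*.001
    k=np.ones(len(X),bool)
    for _ in range(5):
        b,a=np.polyfit(Y[k],X[k],1); k=np.abs(X-a-b*Y)<.004
    print(n,"x=%.4f%+.4f*y"%(a,b),k.sum())
a=cv2.imread("pics/rail_scene.png");b=cv2.imread("pics/rail_top.png");cv2.imwrite("pics/rail.png",np.vstack([a,b]))
E
```

```text
clock: 1.97
tool_pos: [0.225, 0.6364, 0.4047]
orientation: [-180.0, -0.0, -76.7]
force: [0.1, 0.0, 0.3]
opening: 0.0527
gripper_force: 0.0
clock: 2.63
tool_pos: [0.225, 0.6364, 0.4047]
orientation: [180.0, 0.0, -133.6]
force: [-0.5, 0.4, -0.4]
opening: 0.0525
gripper_force: 0.0
now tcp [0.225  0.6364 0.4047] rpy [ 180.      0.   -133.58] open 0.0525 f [-0.48  0.36 -0.36] J [  87.    20.5    0.7    0.   -70.1 -130.6] t 2.63
[0.47  0.3   0.405] total [ 3.7400e-01 -2.0469e+00 -1.6000e-03] / 11 [ 3.400e-02 -1.861e-01 -1.000e-04]
[0.5   0.    0.405] total [ 0.9832 -1.1427  0.    ] / 8 [ 0.1229 -0.1428  0.    ]
[ 0.388 -0.312  0.405] total [ 1.5161 -0.6697  0.    ] / 9 [ 0.1685 -0.0744  0.    ]
[ 0.388 -0.312  0.305] total [0.  0.  0.5] / 3 [0.     0.     0.1667]
scene [0.5512 0.336  0.159 ]
scene [0.5536 0.1091 0.159 ]
scene [ 0.557  -0.0905  0.159 ]
scene [ 0.5583 -0.3126  0.159 ]
top [0.5548 0.1089 0.159 ]
top [ 0.558  -0.0906  0.159 ]
scene x=0.5524-0.0156*y 474
top x=0.5566-0.0154*y 598
```

View pics/rail.png

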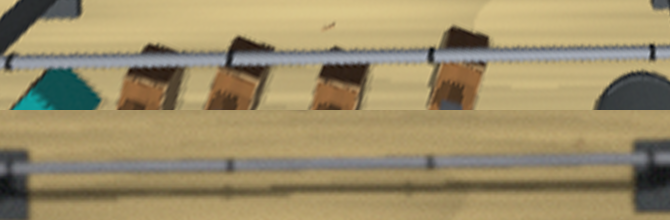

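The rectified strips show the bar clearly. Inner rings are at y ≈ +0.109 and -0.0905, so the rail middle is about (0.555, 0.009) with yaw +0.9°. Moving above the dial.

```bash
python3 -m creep '[[[0.034,-0.186,0,0,0.6],[0.034,-0.186,0,0,0.6],[0.034,-0.186,0,0,0.6],[0.034,-0.186,0,0,0.6],[0.034,-0.186,0,0,0.6],[0.034,-0.186,0,0,0.6],[0.034,-0.186,0,0,0.6],[0.034,-0.186,0,0,0.6]]]' | head -2
python3 -m creep '[[[0.034,-0.186,0,0,0.6],[0.034,-0.186,0,0,0.6],[0.034,-0.186,0,0,0.6],[0.123,-0.143,0,0,0.6],[0.123,-0.143,0,0,0.6],[0.123,-0.143,0,0,0.6],[0.123,-0.143,0,0,0.6],[0.123,-0.143,0,0,0.6]]]' | head -2
python3 -m creep '[[[0.123,-0.143,0,0,0.6],[0.123,-0.143,0,0,0.6],[0.123,-0.143,0,0,0.6],[0.168,-0.074,0,0,0.6],[0.168,-0.074,0,0,0.6],[0.168,-0.074,0,0,0.6],[0.168,-0.074,0,0,0.6],[0.168,-0.074,0,0,0.6]]]' | head -2
python3 -m creep '[[[0.168,-0.074,0,0,0.6],[0.168,-0.074,0,0,0.6],[0.168,-0.074,0,0,0.6],[0.17,-0.074,0,-0.02,0.6],[0,0,0,0,0.6]]]' | head -2
python3 - <<'E'
from h import *
plan([[.388,-.312,.146]])
E
```

```text
clock: 3.4
tool_pos: [0.4053, 0.3913, 0.405]
clock: 4.07
tool_pos: [0.4916, 0.1122, 0.405]
clock: 4.73
tool_pos: [0.4416, -0.1731, 0.4051]
clock: 5.15
tool_pos: [0.3914, -0.3145, 0.4047]
now tcp [ 0.3914 -0.3145  0.4047] rpy [-1.8000e+02 -6.0000e-02 -1.3126e+02] open 0.0528 f [-0.   -0.32  0.09] J [-16.3   4.1 -20.7   0.1 -65.2 -25. ] t 5.15
[ 0.388 -0.312  0.305] total [0.0019 0.0213 0.4984] / 3 [0.0006 0.0071 0.1661]
```

```bash
python3 -m creep '[[[0,0,0,0.042,0.6],[0.003,0.02,0.0,0,0.6],[0,0,0.1,0,0.6],[0,0,0.1,0,0.6],[0,0,0.1,0,0.6],[0,0,0.1,0,0.6],[0,0,0.095,0,0.6],[0,0,0,0,0.6]]]'
python3 -m creep '[[[0,0,0,0,0],[0,0,0,0,0],[0,0,0,0,0],[0,0,0,0,0],[0,0,0,0,0],[0,0,0,0,0]]]'
python3 - <<'E'
from h import *
plan([])
E
```

```text
clock: 5.82
tool_pos: [0.389, -0.3068, 0.3025]
orientation: [179.7, -0.1, -134.9]
force: [-0.8, -0.1, 0.2]
opening: 0.0526
gripper_force: 0.0
clock: 6.32
tool_pos: [0.3904, -0.308, 0.3063]
orientation: [-179.9, 0.0, -135.2]
force: [4.6, 0.4, 1.2]
opening: 0.018
gripper_force: 2.2
now tcp [ 0.3904 -0.308   0.3063] rpy [-1.7992e+02  4.0000e-02 -1.3519e+02] open 0.018 f [4.62 0.42 1.17] J [-15.6   9.  -29.2   0.  -51.7 -29.6] t 6.32
```

```bash
python3 -m creep '[[[0,0,0,0,0],[0,0,0,0,0],[0,0,0,0,0],[0,0,0,0,0]]]'
python3 -m creep '[[[0,0,0,0.07,0],[0,0,0,0.07,0],[0,0,0,0.07,0],[0,0,0,0.07,0],[0,0,0,0.07,0],[0,0,0,0.07,0],[0,0,0,0.07,0],[0,0,0,0.07,0]]]'
python3 -m creep '[[[0,0,0,0,0],[0,0,0,0,0]]]'
python3 -m creep '[[[0,0,0,0,0.45],[0,0,0,0,0.45],[0,0,0,0,0.45],[0,0,0,0,0.45],[0,0,-0.12,0,0.45],[0,0,-0.2,0,0.45],[0,0,-0.2,0,0.45],[0,0,0,0,0.45]]]'
python3 - <<'E'
from h import *
plan([])
E
```

```text
clock: 6.65
tool_pos: [0.392, -0.309, 0.3065]
orientation: [-179.7, 0.1, -135.1]
force: [6.4, -9.0, -5.4]
opening: 0.0121
gripper_force: 29.9
clock: 7.32
tool_pos: [0.3934, -0.3124, 0.3067]
orientation: [-179.5, 0.5, 174.2]
force: [10.2, -48.1, -28.8]
opening: 0.0122
gripper_force: 30.0
clock: 7.48
tool_pos: [0.3934, -0.3125, 0.3067]
orientation: [-179.5, 0.5, 174.5]
force: [10.5, -43.7, -26.1]
opening: 0.0118
gripper_force: 30.0
clock: 8.15
tool_pos: [0.3915, -0.3086, 0.4176]
orientation: [-179.7, 0.6, 174.5]
force: [1.8, -1.5, 1.0]
opening: 0.0394
gripper_force: 0.0
now tcp [ 0.3915 -0.3086  0.4176] rpy [-179.74    0.58  174.49] open 0.0394 f [ 1.78 -1.54  0.96] J [-15.6   3.  -20.2   0.2 -66.2 -80. ] t 8.15
```

```bash
python3 -m creep '[[[-0.036,0.176,0,0,0.5],[-0.036,0.176,0,0,0.5],[-0.036,0.176,0,0,0.5],[-0.036,0.176,0,0,0.5],[-0.036,0.176,0,0,0.5],[-0.036,0.176,0,0,0.5],[0,0,0,-0.079,0.5],[0,0,0,-0.079,0.5]]]' | head -3
python3 -m creep '[[[0,0,0,-0.079,0.5],[0,0,0,-0.079,0.5],[0,0,0,-0.079,0.5],[0,0,0,-0.079,0.5],[0,0,0,-0.079,0.5],[0,0,0,-0.079,0.5],[0,0,0,-0.079,0.5],[0,0,0,-0.079,0.5]]]' | head -3
python3 -m creep '[[[0,0,0,-0.079,0.5],[0,0,0,0,0.5]]]' | head -3
cat >> h.py <<'E'
def dialpic(S,tp,name,c=(.392,-.312)):
    sq=np.array([[c[0]+a,c[1]+b,.121] for a,b in((.07,.07),(.07,-.07),(-.07,-.07),(-.07,.07))]); ims=[]
    for s in(S,tp):
        H=cv2.getPerspectiveTransform(proj(s,sq).astype(np.float32),np.float32([[0,0],[400,0],[400,400],[0,400]]))
        ims.append(cv2.warpPerspective(s["frame"][:,:,::-1].copy(),H,(400,400),flags=cv2.INTER_CUBIC))
    cv2.imwrite(name,np.hstack(ims))
E
python3 - <<'E'
from h import *
S=snapshot("scene");tp=snapshot("top")
dialpic(S,tp,"pics/dial2.png")
samples(S,tp,yaw0=-.3)
plan([[.4545,-.103,.246]])
E
```

```text
clock: 8.82
tool_pos: [0.4541, -0.0998, 0.4097]
orientation: [180.0, -0.0, -170.9]
clock: 9.48
tool_pos: [0.4535, -0.1018, 0.4096]
orientation: [180.0, 0.0, -114.1]
clock: 9.65
tool_pos: [0.4535, -0.1018, 0.4096]
orientation: [180.0, 0.0, -107.0]
sample [0.434  0.2501] yaw -17.6 err 0.67 px off 3.0 conf 0.72 [126.  97.  73.]
sample [0.4172 0.3585] yaw 0.0 err 0.3 px off 4.0 conf 0.66 [ 51. 115. 110.]
now tcp [ 0.4537 -0.1019  0.4097] rpy [ 179.99    0.   -107.6 ] open 0.0439 f [-0.31 -0.02  0.05] J [ 11.7   0.1 -24.2  -0.  -65.7 -29.3] t 9.85
[ 0.454 -0.103  0.405] total [ 0.0041 -0.0054  0.0233] / 1 [ 0.0041 -0.0054  0.0233]
```

View pics/dial2.png

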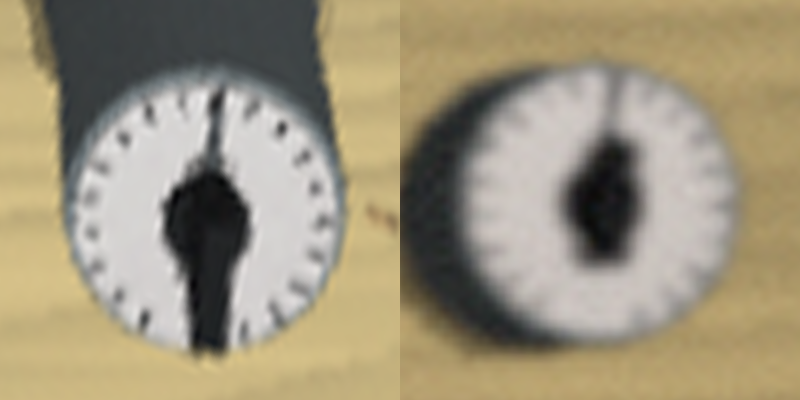

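The pointer now lies over the zero tick: both point straight up, at (217,95) in the left view. Grasping the first sample.

```bash
python3 -m creep '[[[0.004,-0.005,0.07,0,0.5],[0,0,0.1,0,0.5],[0,0,0.1,0,0.5],[0,0,0.1,0,0.5],[0,0,0.095,0,0.5],[0,0,0,0,0.5],[0,0,0,0,0],[0,0,0,0,0]]]'
python3 -m creep '[[[0,0,0,0,0],[0,0,0,0,0],[0,0,0,0,0],[0,0,0,0,0],[0,0,0,0,0]]]'
python3 -m creep '[[[0,0,-0.1,0,0],[0,0,-0.1,0,0],[0,0,-0.1,0,0],[0,0,-0.075,0,0],[0,0,0,-0.07,0],[0,0,0,-0.07,0],[0,0,0,-0.065,0],[0,0,0,0,0]]]'
python3 - <<'E'
from h import *
plan([[.5565,-.055,.232],[.5565,-.055,.199]])
S=snapshot("scene");tp=snapshot("top")
cv2.imwrite("pics/g1.png",np.hstack([S["frame"][100:400,200:600],tp["frame"][150:450,200:600]])[:,:,::-1])
E
```

```text
clock: 10.52
tool_pos: [0.4551, -0.103, 0.3177]
orientation: [-179.9, 0.0, -107.4]
force: [1.0, -0.8, 0.6]
opening: 0.0355
gripper_force: 0.0
clock: 10.93
tool_pos: [0.4548, -0.1029, 0.3175]
orientation: [-179.9, 0.0, -107.4]
force: [-0.3, 2.4, 6.3]
opening: 0.016
gripper_force: 29.9
clock: 11.6
tool_pos: [0.4542, -0.103, 0.3914]
orientation: [180.0, 0.0, -88.7]
force: [0.3, -0.3, -2.6]
opening: 0.016
gripper_force: 29.9
now tcp [ 0.4542 -0.103   0.3914] rpy [ 1.7997e+02  1.0000e-02 -8.8700e+01] open 0.016 f [ 0.31 -0.32 -2.61] J [ 11.5   1.  -25.8  -0.  -63.2 -10.2] t 11.6
[ 0.556 -0.055  0.391] total [-0.2285 -0.5166  0.002 ] / 3 [-0.0762 -0.1722  0.0007]
[ 0.556 -0.055  0.358] total [0.    0.    0.165] / 1 [0.    0.    0.165]
```

View pics/g1.png

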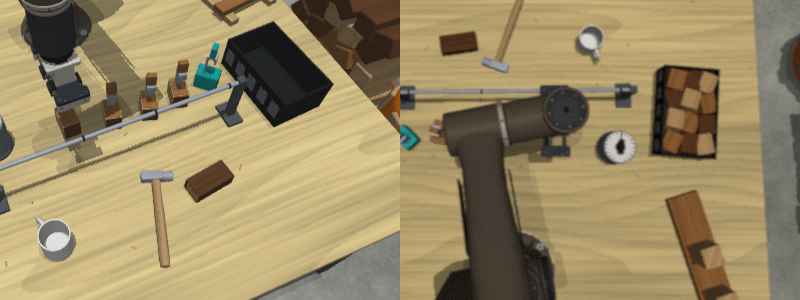

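The sample is held clear of the table (picture left, 68,125), gripper opening 16 mm. Hooking it on.

```bash
python3 -m creep '[[[-0.11,0,0,0.004,0],[-0.12,0,0,0,0],[0,-0.1,0,0,0],[0,-0.1,0,0,0],[0,-0.1,0,0,0],[0,-0.1,0,0,0],[0,-0.118,0,0,0],[0,0,0,0,0]]]'
python3 -m creep '[[[0,0,0.05,0,0],[0,0,0.05,0,0],[0,0,0.04,0,0],[0,0,0.02,0,0],[0,0,0.01,0,0],[0,0,0,0,0]]]'
python3 - <<'E'
from h import *
plan([[.5553+.0155*.28,-.28,.199]])
S=snapshot("scene")
cv2.imwrite("pics/h1.png",cv2.resize(S["frame"][160:310,160:420],None,fx=3,fy=3)[:,:,::-1])
E
```

```text
clock: 12.37
tool_pos: [0.5595, -0.0557, 0.3901]
orientation: [179.8, -0.1, -89.5]
force: [-2.5, 0.4, -2.5]
opening: 0.0158
gripper_force: 30.0
clock: 12.87
tool_pos: [0.5562, -0.0558, 0.3582]
orientation: [179.9, -0.0, -89.3]
force: [-5.3, 0.5, 3.5]
opening: 0.0157
gripper_force: 30.0
now tcp [ 0.5562 -0.0558  0.3582] rpy [ 1.7992e+02 -1.0000e-02 -8.9320e+01] open 0.0157 f [-5.33  0.48  3.48] J [ 14.3  11.8 -17.9  -0.  -60.4 -13.6] t 12.87
[ 0.56  -0.28   0.358] total [ 1.121e+00 -3.700e-03  8.000e-04] / 6 [ 1.868e-01 -6.000e-04  1.000e-04]
```

View pics/h1.png

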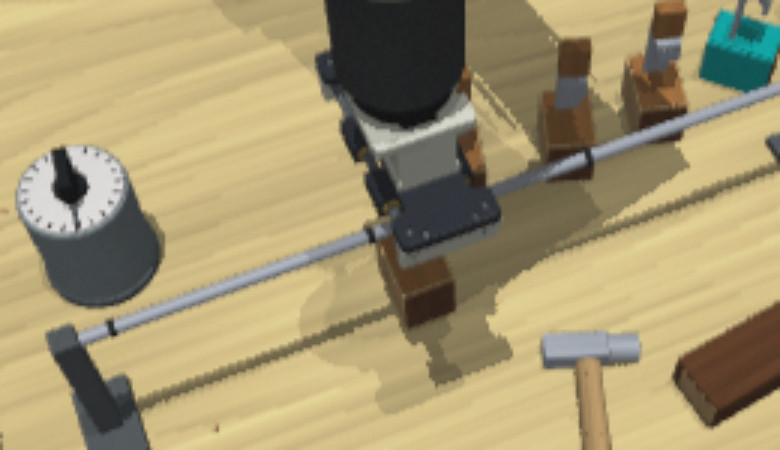

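The hook sits over the bar just inside the ring at (372,235), and the force shows contact. Sliding to the far end of the bay.

```bash
python3 -m creep '[[[0,0.006,0,0,0],[0.08,0,0,0,0],[0.1,0,0,0,0],[0.1,0,0,0,0],[0.1,0,0,0,0],[0.1,0,0,0,0],[0.1,0,0,0,0],[0.1,0,0,0,0]]]'
python3 -m creep '[[[0.1,0,0,0,0],[0.1,0,0,0,0],[0.1,0,0,0,0],[0.1,0,0,0,0],[0.08,0,0,0,0],[0.05,0,0,0,0],[0,0,0,0,0]]]'
python3 - <<'E'
from h import *
plan([[.5555+.0155*.3,-.294,.199]])
E
```

```text
clock: 13.58
tool_pos: [0.5573, -0.1924, 0.3578]
orientation: [-180.0, 0.0, -89.3]
force: [-1.3, 2.2, -0.4]
opening: 0.0158
gripper_force: 30.0
clock: 14.17
tool_pos: [0.5589, -0.2994, 0.3577]
orientation: [-180.0, -0.1, -89.4]
force: [-1.6, -1.6, -0.4]
opening: 0.0159
gripper_force: 30.0
now tcp [ 0.5589 -0.2994  0.3577] rpy [-1.7999e+02 -5.0000e-02 -8.9400e+01] open 0.0159 f [-1.65 -1.61 -0.43] J [-10.5  18.6  -8.6   0.1 -62.8  11.1] t 14.17
[ 0.56  -0.294  0.358] total [-0.0267 -0.0065 -0.0013] / 1 [-0.0267 -0.0065 -0.0013]
```

```bash
python3 -m creep '[[[-0.02,0,0.004,0,0],[0,0,0,0,0],[0,0,0,0,0.5],[0,0,0,0,0.5],[0,0,0,0,0.5],[0,0,0,0,0.5],[0,0,0,0,0.5]]]' | head -4
python3 -m creep '[[[0,0,-0.1,0,0.5],[0,0,-0.15,0,0.5],[0,0,-0.05,0,0.5],[-0.15,0.06,0,0,0.5],[-0.19,0.07,0,0,0.5],[-0.19,0.07,0,0,0.5],[-0.19,0.07,0,0,0.5],[-0.19,0.07,0,0,0.5]]]' | head -4
python3 -m creep '[[[-0.19,0.07,0,0.079,0.5],[-0.19,0.07,0,0.079,0.5],[-0.19,0.07,0,0,0.5],[-0.1,0.07,0,0,0.5],[0,0,0,0,0.5]]]' | head -4
python3 - <<'E'
from h import *
S=snapshot("scene");tp=snapshot("top")
cv2.imwrite("pics/r1.png",np.hstack([cv2.resize(S["frame"][130:330,110:430],(640,400)),])[:,:,::-1])
samples(S,tp,yaw0=-.3)
plan([[.4348,.0339,.246]])
E
```

```text
clock: 14.75
tool_pos: [0.5594, -0.2934, 0.3568]
orientation: [-180.0, 0.0, -89.3]
force: [-0.4, -0.0, -0.5]
clock: 15.42
tool_pos: [0.4881, -0.1113, 0.4169]
orientation: [-180.0, 0.0, -89.3]
force: [1.2, 1.1, 1.7]
clock: 15.83
tool_pos: [0.451, 0.0188, 0.4175]
orientation: [-179.9, 0.1, -101.2]
force: [-0.2, 0.1, -0.8]
sample [ 0.565  -0.2972] yaw -0.0 err 0.39 px off 5.0 conf 0.69 [107.  81.  58.]
sample [0.4198 0.3616] yaw 0.0 err 0.86 px off 6.0 conf 0.58 [ 52. 120. 115.]
now tcp [0.4524 0.0156 0.4171] rpy [-1.7998e+02  1.0000e-02 -1.0143e+02] open 0.044 f [ 0.52  0.31 -0.34] J [ 27.   -1.5 -24.8   0.  -66.7 -38.5] t 16.03
[0.435 0.034 0.405] total [-0.0723  0.1043  0.0606] / 1 [-0.0723  0.1043  0.0606]
```

View pics/r1.png

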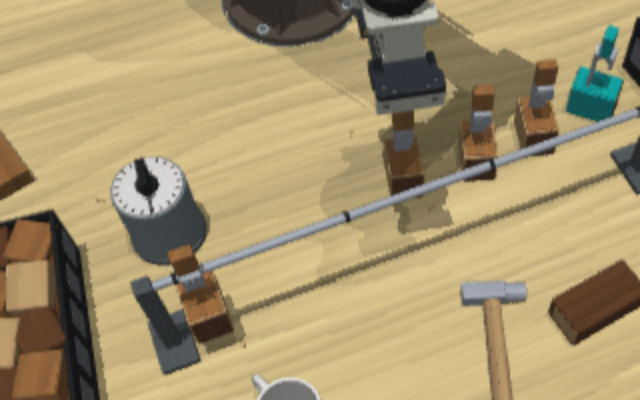

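Sample 1 hangs upright near the outer ring at (200,290). The next one is below the gripper at (403,155). I'll compare the scene landmarks with the expected positions to catch any knock.

```bash
cat >> h.py <<'E'
def hooks(S,exp):
    L=[d for q in("hook0",) for d in nets.landmark_of(S,q)]
    for e in exp:
        u=proj(S,[[e[0],e[1],.125]])[0]
        if L:
            d=min(L,key=lambda k:np.hypot(*(np.array(k["uv"])-u))); print("exp",e,"seen",onz(S,d["uv"],.125)[:2].round(4),round(d["confidence"],2))
E
python3 - <<'E'
from h import *
S=snapshot("scene"); tp=snapshot("top")
for s in (S,tp): hooks(s,[(.4348,.0339),(.4443,.148),(.4364,.2488)])
E
```

```text
exp (0.4348, 0.0339) seen [0.4359 0.0271] 0.66
exp (0.4443, 0.148) seen [0.4425 0.1439] 0.79
exp (0.4364, 0.2488) seen [0.4279 0.2587] 0.87
exp (0.4348, 0.0339) seen [0.4329 0.0261] 0.41
exp (0.4443, 0.148) seen [0.4329 0.0261] 0.41
exp (0.4364, 0.2488) seen [0.4146 0.3639] 0.82
```

```bash
python3 -m creep '[[[-0.062,0.102,0,0,0.5],[0,0,0.08,0.05,0.5],[0,0,0.1,0,0.5],[0,0,0.1,0,0.5],[0,0,0.1,0,0.5],[0,0,0.07,0,0.5],[0,0,0.05,0,0.5],[0,0,0,0,0.5]]]'
python3 -m creep '[[[0,0,0,0,0],[0,0,0,0,0],[0,0,0,0,0],[0,0,0,0,0],[0,0,0,0,0],[0,0,0,0,0],[0,0,0,0,0]]]'
python3 -m creep '[[[0,0,-0.1,0,0],[0,0,-0.1,0,0],[0,0,-0.1,0,0],[0,0,-0.07,0,0],[0,0,0,-0.07,0],[0,0,0,-0.07,0],[0,0,0,-0.045,0],[0,0,0,0,0]]]'
python3 - <<'E'
from h import *
plan([[.5555,0,.232],[.5555+.0155*.24,-.234,.199]])
E
```

```text
clock: 16.9
tool_pos: [0.4342, 0.0311, 0.3149]
orientation: [179.8, -0.1, -106.0]
force: [-0.3, -0.6, 0.2]
opening: 0.0435
gripper_force: 0.0
clock: 17.48
tool_pos: [0.4345, 0.032, 0.317]
orientation: [180.0, 0.0, -105.9]
force: [-0.7, 0.4, -0.5]
opening: 0.0156
gripper_force: 30.0
clock: 18.15
tool_pos: [0.4345, 0.032, 0.3908]
orientation: [180.0, 0.0, -89.1]
force: [0.2, -0.2, -2.4]
opening: 0.0156
gripper_force: 30.0
now tcp [0.4345 0.032  0.3908] rpy [179.98   0.   -89.11] open 0.0156 f [ 0.23 -0.25 -2.39] J [ 30.3  -2.1 -29.   -0.  -63.2 -29.4] t 18.15
[0.556 0.    0.391] total [ 0.1692 -0.6026 -0.0011] / 4 [ 0.0423 -0.1507 -0.0003]
[ 0.559 -0.234  0.358] total [ 1.1701e+00 -3.0000e-04  1.6500e-01] / 6 [ 1.95e-01 -1.00e-04  2.75e-02]
```

```bash
python3 -m creep '[[[0.08,0,0,0,0],[0.089,0,0,0,0],[0,-0.12,0,0,0],[0,-0.12,0,0,0],[0,-0.12,0,0,0],[0,-0.12,0,0,0],[0,-0.12,0,0,0],[0,0,0,0,0]]]'
python3 -m creep '[[[0,0,0.05,0,0],[0,0,0.05,0,0],[0,0,0.04,0,0],[0,0,0.02,0,0],[0,0,0.004,0,0],[0,0,0,0,0]]]'
python3 -m creep '[[[0.07,0,0,0,0],[0.1,0,0,0,0],[0.1,0,0,0,0],[0.1,0,0,0,0],[0.1,0,0,0,0],[0.1,0,0,0,0],[0.1,0,0,0,0],[0.1,0,0,0,0]]]'
python3 -m creep '[[[0.1,0,0,0,0],[0.1,0,0,0,0],[0.1,0,0,0,0],[0.07,0,0,0,0],[0.03,0,0,0,0],[0,0,0.003,0,0],[0,0,0,0,0]]]'
```

```text
clock: 18.82
tool_pos: [0.5575, -0.0002, 0.3891]
orientation: [179.8, -0.1, -89.5]
force: [-1.3, 0.3, -3.9]
opening: 0.0158
gripper_force: 30.0
clock: 19.32
tool_pos: [0.5546, -0.0002, 0.3581]
orientation: [180.0, -0.0, -89.3]
force: [-0.0, -0.4, -2.6]
opening: 0.016
gripper_force: 30.0
clock: 19.98
tool_pos: [0.5568, -0.1551, 0.3588]
orientation: [-179.9, 0.0, -89.3]
force: [0.6, 1.1, -3.4]
opening: 0.0155
gripper_force: 30.0
clock: 20.57
tool_pos: [0.5579, -0.2341, 0.3574]
orientation: [180.0, 0.0, -89.3]
force: [0.2, -0.1, -2.4]
opening: 0.016
gripper_force: 30.0
```

```bash
python3 -m creep '[[[0,0,0.005,0,0],[0,0,0,0,0],[0,0,0,0,0.5],[0,0,0,0,0.5],[0,0,0,0,0.5],[0,0,0,0,0.5],[0,0,0,0,0.5]]]' | sed -n 2,4p
python3 -m creep '[[[0,0,-0.1,0,0.5],[0,0,-0.15,0,0.5],[0,0,-0.05,0,0.5],[-0.19,0.05,0,0,0.5],[-0.19,0.05,0,0,0.5],[-0.19,0.05,0,0,0.5],[-0.19,0.05,0,0,0.5],[-0.19,0.05,0,0,0.5]]]' | head -4
python3 -m creep '[[[-0.19,0.05,0,0,0.5],[-0.19,0.05,0,0,0.5],[-0.19,0.05,0,0,0.5],[-0.19,0.05,0,0,0.5],[-0.19,0.1,0,0,0.5],[0,0,0,0.079,0.5],[0,0,0,0.079,0.5],[0,0,0,0.04,0.5]]]' | head -4
python3 - <<'E'
from h import *
S=snapshot("scene");tp=snapshot("top")
cv2.imwrite("pics/r2.png",np.hstack([cv2.resize(S["frame"][130:330,110:430],(640,400)),])[:,:,::-1])
for s in (S,tp): hooks(s,[(.4443,.148),(.4364,.2488)])
plan([[.4443,.148,.246]])
E
```

```text
tool_pos: [0.5581, -0.2341, 0.3566]
orientation: [-180.0, 0.0, -89.3]
force: [-0.0, 0.4, 0.1]
clock: 21.82
tool_pos: [0.5048, -0.0436, 0.4167]
orientation: [-180.0, 0.0, -89.3]
force: [1.3, 1.2, -0.2]
clock: 22.48
tool_pos: [0.4434, 0.1444, 0.4168]
orientation: [-180.0, 0.0, -107.3]
force: [-0.1, 0.6, -0.2]
exp (0.4443, 0.148) seen [0.4483 0.1431] 0.57
exp (0.4364, 0.2488) seen [0.4383 0.2617] 0.58
exp (0.4443, 0.148) seen [0.4508 0.1472] 0.63
exp (0.4364, 0.2488) seen [0.4508 0.1472] 0.63
now tcp [0.4439 0.1432 0.4166] rpy [-1.7999e+02  2.0000e-02 -1.0696e+02] open 0.0437 f [ 0.62  0.25 -0.65] J [ 42.2  -0.  -23.4  -0.  -66.6 -59.1] t 22.68
[0.444 0.148 0.405] total [-0.0237  0.0052  0.0582] / 1 [-0.0237  0.0052  0.0582]
```

View pics/r2.png

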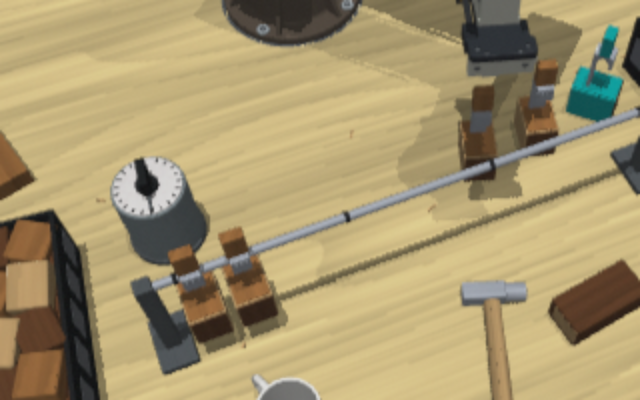

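Two samples hang at (200,290) and (245,275), and the third still stands at (480,130). Grasping it.

```bash
python3 -m creep '[[[-0.016,0,0,0.002,0.5],[0,0,0.08,0,0.5],[0,0,0.1,0,0.5],[0,0,0.1,0,0.5],[0,0,0.1,0,0.5],[0,0,0.07,0,0.5],[0,0,0.048,0,0.5],[0,0,0,0,0.5]]]'
python3 -m creep '[[[0,0,0,0,0],[0,0,0,0,0],[0,0,0,0,0],[0,0,0,0,0],[0,0,0,0,0],[0,0,0,0,0],[0,0,0,0,0]]]'
python3 -m creep '[[[0,0,-0.1,0,0],[0,0,-0.1,0,0],[0,0,-0.1,0,0],[0,0,-0.07,0,0],[0,0,0,-0.07,0],[0,0,0,-0.07,0],[0,0,0,-0.06,0],[0,0,0,0,0]]]'
python3 - <<'E'
from h import *
plan([[.554,.06,.232],[.5555+.0155*.18,-.174,.199]])
E
```

```text
clock: 23.35
tool_pos: [0.4446, 0.1458, 0.3151]
orientation: [179.9, -0.2, -107.3]
force: [0.2, 0.0, 0.3]
opening: 0.0438
gripper_force: 0.0
clock: 23.93
tool_pos: [0.4448, 0.1463, 0.3172]
orientation: [-180.0, 0.0, -107.3]
force: [-1.8, -0.2, 2.2]
opening: 0.0158
gripper_force: 30.0
clock: 24.6
tool_pos: [0.4446, 0.1461, 0.3907]
orientation: [180.0, -0.0, -89.1]
force: [0.2, -0.6, -3.5]
opening: 0.0155
gripper_force: 30.0
now tcp [0.4446 0.1461 0.3907] rpy [179.97  -0.   -89.05] open 0.0155 f [ 0.2  -0.64 -3.5 ] J [ 42.4   1.3 -25.6  -0.  -63.2 -41.4] t 24.6
[0.554 0.06  0.391] total [ 0.4395 -0.5397 -0.0015] / 4 [ 0.1099 -0.1349 -0.0004]
[ 0.558 -0.174  0.358] total [ 1.1702 -0.0021  0.165 ] / 6 [ 0.195  -0.0004  0.0275]
```

```bash
python3 -m creep '[[[0.14,0,0,0,0],[0.15,0,0,0,0],[0.15,0,0,0,0],[0,-0.13,0,0,0],[0,-0.13,0,0,0],[0,-0.14,0,0,0],[0,-0.14,0,0,0],[0,0,0,0,0]]]'
python3 -m creep '[[[0,0,0.05,0,0],[0,0,0.05,0,0],[0,0,0.04,0,0],[0,0,0.02,0,0],[0,0,0.007,0,0],[0,0,0,0,0]]]'
python3 -m creep '[[[0.07,0,0,0,0],[0.1,0,0,0,0],[0.1,0,0,0,0],[0.1,0,0,0,0],[0.1,0,0,0,0],[0.1,0,0,0,0],[0.1,0,0,0,0],[0.1,0,0,0,0]]]'
python3 -m creep '[[[0.1,0,0,0,0],[0.1,0,0,0,0],[0.1,0,0,0,0],[0.07,0,0,0,0],[0.03,0,0,0,0],[0,0,0.001,0,0],[0,0,0,0,0]]]'
```

```text
clock: 25.27
tool_pos: [0.5567, 0.0595, 0.3889]
orientation: [179.8, -0.1, -89.5]
force: [-2.4, -0.1, -4.2]
opening: 0.016
gripper_force: 30.0
clock: 25.77
tool_pos: [0.5534, 0.0597, 0.3576]
orientation: [-180.0, 0.0, -89.3]
force: [-0.1, 0.1, -2.5]
opening: 0.0156
gripper_force: 30.0
clock: 26.43
tool_pos: [0.5555, -0.0956, 0.358]
orientation: [-180.0, 0.0, -89.3]
force: [0.5, -0.5, -2.2]
opening: 0.0159
gripper_force: 30.0
clock: 27.02
tool_pos: [0.5567, -0.1745, 0.3575]
orientation: [-180.0, 0.0, -89.3]
force: [0.3, 0.6, -2.3]
opening: 0.0158
gripper_force: 30.0
```

```bash
python3 -m creep '[[[0,0,0.005,0,0],[0,0,0,0,0],[0,0,0,0,0.5],[0,0,0,0,0.5],[0,0,0,0,0.5],[0,0,0,0,0.5],[0,0,0,0,0.5]]]' | sed -n 2,4p
python3 -m creep '[[[0,0,-0.1,0,0.5],[0,0,-0.15,0,0.5],[0,0,-0.05,0,0.5],[-0.19,0.05,0,0,0.5],[-0.19,0.05,0,0,0.5],[-0.19,0.05,0,0,0.5],[-0.19,0.05,0,0,0.5],[-0.19,0.05,0,0,0.5]]]' | head -2
python3 -m creep '[[[-0.19,0.05,0,0,0.5],[-0.19,0.05,0,0,0.5],[-0.19,0.05,0,0,0.5],[-0.19,0.05,0,0,0.5],[-0.19,0.1,0,0,0.5],[0,0,0,0.079,0.5],[0,0,0,0.079,0.5],[0,0,0,0.04,0.5]]]' | head -4
python3 - <<'E'
from h import *
S=snapshot("scene");tp=snapshot("top")
cv2.imwrite("pics/r3.png",np.hstack([cv2.resize(S["frame"][130:330,110:430],(640,400)),])[:,:,::-1])
for s in (S,tp): hooks(s,[(.4364,.2488)])
samples(S,tp,yaw0=-.3)
plan([[.4364,.2488,.246]])
E
```

```text
tool_pos: [0.5569, -0.1741, 0.3563]
orientation: [-180.0, 0.0, -89.3]
force: [0.2, 0.0, -0.1]
clock: 28.27
tool_pos: [0.5037, 0.0164, 0.4165]
clock: 28.93
tool_pos: [0.4421, 0.2043, 0.4164]
orientation: [-180.0, 0.0, -107.4]
force: [0.6, 0.6, -0.3]
exp (0.4364, 0.2488) seen [0.4309 0.2603] 0.59
exp (0.4364, 0.2488) seen [ 0.5712 -0.1798] 0.93
sample [ 0.5662 -0.2362] yaw 0.0 err 0.38 px off 8.0 conf 0.85 [111.  84.  59.]
sample [ 0.5664 -0.2983] yaw 0.0 err 0.38 px off 8.0 conf 0.76 [109.  82.  58.]
sample [ 0.5627 -0.176 ] yaw -0.0 err 0.35 px off 4.0 conf 0.7 [115.  87.  61.]
sample [0.6743 0.0531] yaw -37.5 err 1.54 px off 106.0 conf 0.42 [144. 125.  98.]
now tcp [0.4428 0.2029 0.4164] rpy [-1.8000e+02  1.0000e-02 -1.0702e+02] open 0.0436 f [-0.87  1.01  0.2 ] J [ 47.8   2.1 -21.2  -0.  -66.7 -64.8] t 29.23
[0.436 0.249 0.405] total [-0.2101  0.0979  0.0568] / 2 [-0.105   0.0489  0.0284]
```

View pics/r3.png

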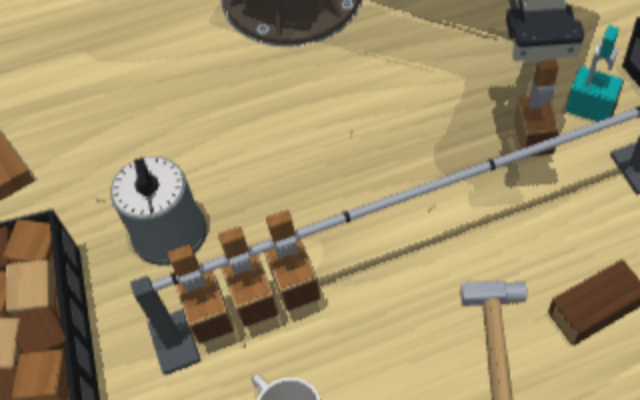

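Three hang in the bay at (200,290), (245,275) and (293,260). The last sample stands unmoved at (540,110), with the turquoise one safely beside it.

```bash
python3 -m creep '[[[-0.105,0.049,0,0.004,0.5],[-0.105,0.049,0.08,0,0.5],[0,0,0.1,0,0.5],[0,0,0.1,0,0.5],[0,0,0.1,0,0.5],[0,0,0.07,0,0.5],[0,0,0.047,0,0.5],[0,0,0,0,0.5]]]'
python3 -m creep '[[[0,0,0,0,0],[0,0,0,0,0],[0,0,0,0,0],[0,0,0,0,0],[0,0,0,0,0],[0,0,0,0,0],[0,0,0,0,0]]]'
python3 -m creep '[[[0,0,-0.1,0,0],[0,0,-0.1,0,0],[0,0,-0.1,0,0],[0,0,-0.07,0,0],[0,0,0,-0.07,0],[0,0,0,-0.07,0],[0,0,0,-0.067,0],[0,0,0,0,0]]]'
python3 - <<'E'
from h import *
plan([[.5535,.06,.232],[.5555+.0155*.12,-.114,.199]])
E
```

```text
clock: 29.9
tool_pos: [0.4362, 0.2484, 0.3151]
orientation: [179.9, -0.2, -107.5]
force: [-0.7, 0.3, 0.0]
opening: 0.0441
gripper_force: 0.0
clock: 30.48
tool_pos: [0.4365, 0.2491, 0.3174]
orientation: [-180.0, 0.0, -107.5]
force: [-0.8, 0.3, 4.1]
opening: 0.0162
gripper_force: 30.0
clock: 31.15
tool_pos: [0.4363, 0.2489, 0.3907]
orientation: [180.0, -0.0, -88.6]
force: [0.3, -0.0, -2.0]
opening: 0.0156
gripper_force: 30.0
now tcp [0.4363 0.2489 0.3907] rpy [ 1.7997e+02 -1.0000e-02 -8.8570e+01] open 0.0156 f [ 0.28 -0.04 -2.05] J [ 52.1   4.8 -21.9  -0.  -63.4 -50.7] t 31.15
[0.554 0.06  0.391] total [ 0.9588 -0.5623 -0.0013] / 6 [ 0.1598 -0.0937 -0.0002]
[ 0.557 -0.114  0.358] total [0.8702 0.0024 0.165 ] / 5 [0.174  0.0005 0.033 ]
```

```bash
python3 -m creep '[[[0.15,0,0,0.006,0],[0.165,0,0,0,0],[0.165,0,0,0,0],[0.165,0,0,0,0],[0.165,0,0,0,0],[0.15,0,0,0,0],[0,-0.1,0,0,0],[0,-0.11,0,0,0]]]'
python3 -m creep '[[[0,-0.11,0,0,0],[0,-0.12,0,0,0],[0,-0.12,0,0,0],[0,0,0,0,0]]]'
python3 - <<'E'
from h import *
plan([[.5535,.06,.232],[.5555+.0155*.12,-.114,.199]])
E
```

```text
clock: 31.82
tool_pos: [0.4803, 0.0556, 0.3914]
orientation: [-180.0, 0.0, -89.7]
force: [0.3, 1.2, -0.9]
opening: 0.016
gripper_force: 30.0
clock: 32.15
tool_pos: [0.5542, 0.0585, 0.3899]
orientation: [180.0, -0.1, -89.6]
force: [2.1, 0.2, -3.2]
opening: 0.0155
gripper_force: 30.0
now tcp [0.5542 0.0585 0.3899] rpy [ 1.7999e+02 -6.0000e-02 -8.9620e+01] open 0.0155 f [ 2.11  0.2  -3.17] J [ 26.2  10.1 -15.6   0.1 -64.3 -25.8] t 32.15
[0.554 0.06  0.391] total [-0.0077  0.0034 -0.0056] / 1 [-0.0077  0.0034 -0.0056]
[ 0.557 -0.114  0.358] total [ 0.8701 -0.0136  0.165 ] / 5 [ 0.174  -0.0027  0.033 ]
```

```bash
python3 -m creep '[[[0,0,0.05,0,0],[0,0,0.05,0,0],[0,0,0.04,0,0],[0,0,0.02,0,0],[0,0,0.007,-0.003,0],[0,0,0,0,0]]]'
python3 -m creep '[[[0.07,0,0,0,0],[0.1,0,0,0,0],[0.1,0,0,0,0],[0.1,-0.005,0,0,0],[0.1,0,0,0,0],[0.1,0,0,0,0],[0.1,0,0,0,0],[0.1,-0.005,0,0,0]]]'
python3 -m creep '[[[0.06,0,0,0,0],[0.032,0,0,0,0],[0,0,0.001,0,0],[0,0,0,0,0]]]'
```

```text
clock: 32.65
tool_pos: [0.5511, 0.0583, 0.3584]
orientation: [-179.8, -0.0, -89.1]
force: [3.7, -2.2, 1.4]
opening: 0.0158
gripper_force: 30.0
clock: 33.32
tool_pos: [0.5548, -0.0962, 0.3577]
orientation: [-179.9, 0.0, -89.1]
force: [1.0, 1.3, -0.4]
opening: 0.0158
gripper_force: 30.0
clock: 33.65
tool_pos: [0.5555, -0.1142, 0.3575]
orientation: [-180.0, -0.0, -89.1]
force: [1.8, -2.3, 0.2]
opening: 0.0159
gripper_force: 30.0
```

```bash
python3 -m creep '[[[0,0,0.003,0,0],[0,0,0,0,0],[0,0,0,0,0.5],[0,0,0,0,0.5],[0,0,0,0,0.5],[0,0,0,0,0.5],[0,0,0,0,0.5]]]' | sed -n 2,4p
python3 -m creep '[[[0,0,-0.1,0,0.5],[0,0,-0.15,0,0.5],[0,0,-0.1,0,0.5],[-0.19,0.05,0,0,0.5],[-0.19,0.05,0,0,0.5],[-0.19,0.05,0,0,0.5],[-0.19,0.05,0,0,0.5],[-0.19,0.05,0,0,0.5]]]' | head -2
python3 -m creep '[[[-0.19,0.05,0,0,0.5],[-0.19,0.05,0,0,0.5],[-0.19,0.05,0,0,0.5],[0,0,0,0,0.5],[0,0,0,0,0.5],[0,0,0,0,0.5],[0,0,0,0,0.5],[0,0,0,0,0.5]]]' | head -4
python3 - <<'E'
from h import *
S=snapshot("scene");tp=snapshot("top")
cv2.imwrite("pics/r4.png",np.hstack([cv2.resize(S["frame"][180:320,120:320],(600,420)),])[:,:,::-1])
for d in nets.landmark_of(tp,"hook0"): print("top hook",onz(tp,d["uv"],.165).round(3),round(d["confidence"],2))
for d in nets.landmark_of(S,"hook0"): print("scene hook",onz(S,d["uv"],.165).round(3),round(d["confidence"],2))
E
```

```text
tool_pos: [0.5554, -0.1139, 0.3564]
orientation: [180.0, 0.0, -89.1]
force: [0.5, -0.1, -0.3]
clock: 34.9
tool_pos: [0.5016, 0.0765, 0.4269]
clock: 35.57
tool_pos: [0.4711, 0.1876, 0.4267]
orientation: [180.0, -0.0, -89.2]
force: [-0.4, -0.2, 0.6]
top hook [ 0.559 -0.235  0.165] 0.88
top hook [ 0.556 -0.285  0.165] 0.74
top hook [ 0.56  -0.173  0.165] 0.73
top hook [ 0.557 -0.109  0.165] 0.59
scene hook [0.435 0.342 0.165] 0.96
scene hook [ 0.566 -0.231  0.165] 0.74
scene hook [ 0.558 -0.291  0.165] 0.7
scene hook [0.792 0.138 0.165] 0.59
scene hook [ 0.561 -0.11   0.165] 0.58
```

View pics/r4.png

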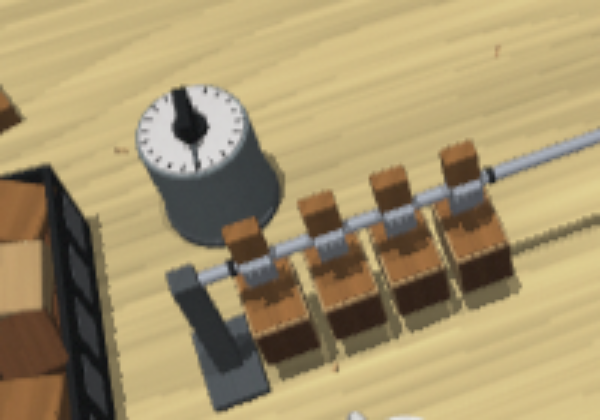

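All four hang upright between the two rings of the bay, at (233,268) and (490,175), with the pointer on the zero tick. Handing in.

```bash
python3 -c "
from plant import workorder
print(workorder.close_job())"
```

```text
the job is handed in; nothing more can be done
None
```

The job is handed in: the tare pointer is on zero, and all four samples hang upright between the rings of the bay next to the full crate; the hand-in returned no verdict.

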